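# Clip the spindle away and slide the hub onto the ring

## Task

The steel wheel spindle is lying across the yellow ring painted on the blue mat: put it away by pressing it down into both spring clips of the red holder, about centred, until it snaps fully home. Then slide the black wheel hub along the bench, flat and never lifted, round the clutter until all of it sits inside the yellow ring. Leave the oil bottle, the jar and the blue bin standing where they are.

Things in the scene. Friction and masses are not known exactly. Their poses are not given: they have to be found in the camera images.
- hub: black motorcycle wheel hub standing on its end, 0.8 kg or so: lower flange 96 mm in diameter and 12 mm thick (height 0 to 12), waist 58 to 64 mm in diameter, upper flange 92 mm in diameter at height 40 to 50 mm, flat top with a steel bearing in the middle; too wide to grip, so it is pushed. Origin: centre of its underside; z up.
- ring_mark: the target: a yellow painted ring, inner diameter 122 mm, outer 136 mm, on a flush 160 mm square blue bench mat (no thickness to feel). Origin: centre of the ring at bench height. It is on the left or the right; the hub starts on the other side.
- spindle: bare steel wheel spindle, a round bar 16 mm in diameter and 140 mm long, 0.18 kg or so, lying flat across the ring. Origin: its middle, on its centre line (8 mm above the bench when lying); its x axis runs along the bar; either way round will do.
- holder: spindle holder fixed to the bench: red plate 140 mm (x) by 44 mm (y), 6 mm high, with two steel spring clips, 45 mm high, 16 mm wide along x, centred 45 mm either side of the middle along x; the 74 mm between them are free for fingers. Origin: centre of its underside; x runs along the seated spindle, z up.
- holder_seat (a point): where the spindle's middle lies when fully home, on the axis of both clips, 20 mm above the holder's origin; x along the spindle. In each clip two sprung jaws close over the bar from both y sides: the flared mouth, open about 34 mm at the top, narrows to a throat 11 mm wide at height 27 mm; a bar pressed straight down (about 20 N in all) spreads the jaws, which close over it.
- oil_bottle: green plastic oil bottle with yellow cap, 44 mm in diameter, 150 mm high, standing loose between the left and right places, near the robot or farther out, with the holder in the other of the two spots. Origin: centre of its underside.
- jar: amber glass jar with steel lid, 56 mm in diameter, 70 mm high, standing loose. Origin: centre of its underside.
- bin: small open blue plastic bin of brass nipples, 80 mm (x) by 70 mm (y), 40 mm high, loose. Origin: centre of its underside.
There are look-alikes about, which are no part of the job. There is more than one size of the spindle; the one meant has the size given above.

How it is judged (in metres and radians):
On the way, in this order (a step that is already met when the one before it is completed fails the run):
1. the spindle is home in both spring clips (x of spindle in the frame of holder_seat between -0.02 and 0.02 m and y of spindle in the frame of holder_seat between -0.004 and 0.004 m and z of spindle in the frame of holder_seat between -0.004 and 0.004 m and angle between the x axis of spindle and the x axis of holder_seat, either way round below 0.1 rad), for 0.2 s.
2. the hub stands wholly inside the ring (horizontal distance between hub and ring_mark below 0.013 m and height (world z) of hub below 0.004 m and angle between hub's own z axis and vertical below 0.06 rad), for 0.2 s.
At the end, for the whole second after the job is handed in: The spindle lies in both clips: its middle within 20 mm along and 4 mm across and in height of the seat, aligned within 0.1 rad. The hub stands flat on the bench, its centre within 13 mm of the ring's centre (all of it inside the yellow). Both at rest (all of step 1 and all of step 2 and linear speed of each of hub, spindle below 0.01 m/s); the robot touches nothing.
It fails at once if the hub is lifted off the bench or tipped (height (world z) of hub above 0.012 m or angle between hub's own z axis and vertical above 0.2 rad).
It fails at once if the green oil bottle is shoved more than 15 mm or tipped over (distance of oil_bottle from where it was at the start of the episode above 0.015 m or angle between oil_bottle's own z axis and vertical above 0.3 rad).
It fails at once if the amber jar is shoved more than 15 mm or tipped over (distance of jar from where it was at the start of the episode above 0.015 m or angle between jar's own z axis and vertical above 0.3 rad).
It fails at once if the blue bin is shoved more than 15 mm or tipped over (distance of bin from where it was at the start of the episode above 0.015 m or angle between bin's own z axis and vertical above 0.3 rad).
It also fails if it takes over 72 s, if anything falls off the work surface, if the arm or the gripper's body presses on something with over 40 N, if the wrist force passes 120 N, or if a joint passes its speed limit or range.

## Robot

A 7-joint arm with a two-finger parallel gripper is mounted at the origin on the work surface. World frame = base frame: x ahead of the robot, y to its left, z up, the work surface at z = 0. Lengths are in mm, angles in rad, forces in N, time in s.
With the tool pointing down it reaches from about 400 to 875 mm from the base axis. Payload 6.5 kg.
Tool frame: the origin (TCP) lies at the very end of the fingers, on their centre line; the grasp point (between the pads) lies 19 mm behind it; z points along the fingers, y is the line along which they close (so a half turn about z gives the same grasp; the last joint's range is limited). The gripper opens to 88 mm and grips with 3 to 60 N. Pads are 18 mm wide; open, the fingers measure 123 mm over their backs; the gripper's body (75 mm by 187 mm) begins 45 mm behind the grasp point.
Start: joints at [-1.244, 0.536, -0.004, 1.538, 0.003, 1.067, -0.071], TCP at [248.799, 600.491, 238.716] pointing down, gripper open.
Joint ranges: [-2.7, 2.7], [-0.37, 2.16], [-1.27, 1.26], [0.24, 2.4], [-1.31, 4.45], [0.19, 1.91], [-2.76, 2.76]. Speed limits (rad/s): [2.39, 2.39, 3.14, 3.14, 3.14, 3.14, 3.14].

## Interface

Orientations are given as a unit quaternion [x, y, z, w].
In Python, from bench import arm gives the robot as it stands.
- The arm moves only by the tool apply_moves, never from a script. Its argument "plan" is a list of rows, each a list of 6 numbers: the shift along the tool's x, y, z in mm, then the turn, a rotation vector about the tool's x, y, z in rad. A call has 1 to 20 rows; each row shifts and turns the commanded pose from where the row before left it, along the tool's axes as they then stand; what a row does not reach is not made up. A row lasts 1/8 s, in which the tool goes at most 62.5 mm and 10.7 degrees, less where a joint would pass 70% of its speed; a pose out of reach is approached as far as the arm can. A call is refused whole if a number of a shift passes 62.5 or a number of a turn 0.188, either way. A call with a gripper value outside its range is refused whole. "jaw" is the finger opening in mm, from 0 to 88.1, set as the call begins (left out, the last holds). The fingers move at their own pace and stop on an object; the grip force is fixed at half the most. Time passes only in rows, so rows that do not move let the fingers close. It gives the time, the measured TCP pose, the force, the opening and the grip force at its end, in the units of the state.
- arm.sense(): the state, without advancing time (a new reading comes with each control period).
- arm.get_image(name): name is "side" or "top" or "wrist"; returns the picture (384x512x3 uint8, red, green, blue); there is no depth.
- arm.camera_info(name): a dict with "camera_matrix" (3x3 intrinsics, pixels), "xyz" and "attitude" of the camera in the world. Camera axes: x right, y down, z forward; pixel columns grow to the right and rows downward; lengths in mm; the calibration is good to about 2 mm. A picture is of the moment at which its call begins: read the wrist's pose just before it. camera_info takes no time and is no camera call; for the wrist camera it gives the pose at the moment of the call.
- arm.job_done(): hands the job in; it is judged then, once.
The state is a dict: "time_s": time; "q": joint angles; "dq": joint speeds; "joint_torque": joint torques, N m; "tcp_pos": TCP position; "tool_rot": TCP orientation; "force": force on the tool from outside, world axes, zero at the start; "moment": the same for the moment, N m; "grip_width": opening from 0.0 (shut) to 1.0 (fully open); "gripper_force": force on a finger pad.
Only numpy, scipy, OpenCV 4.12 (cv2) and the standard library are available. Lean on these libraries where they do the work, as an engineer would, in place of code of your own. Each camera call takes 0.05 s, during which the arm holds its last target. There are 200 camera calls.

## Working session

There is one attempt and no reset: what is moved stays moved. The work goes in short steps, Python scripts to look and compute and a tool call to move; the robot and the scene stay as the last step left them, time stands still between calls to the robot, and variables do not carry over. Pictures are saved under pics/ and viewed, at most 10 in all, crops included, and the job is handed in when it is done.

Besides the shell and the picture viewer there is one more tool, called after "Emit:" by a JSON object that holds its "op" and its "data", one argument or row to a line. apply_moves: Moves the arm, as the interface text tells. Its arguments: {"type":"object","properties":{"plan":{"type":"array","items":{"type":"array","items":{"type":"number"}}},"jaw":{"type":"number"}},"required":["plan"]}

```bash
mkdir -p pics; ls
python3 - <<'E'
from bench import arm
import cv2,numpy as np
s=arm.sense();print(s)
for n in ("top","side"):
    c=arm.camera_info(n);print(n,c)
    im=arm.get_image(n);cv2.imwrite(f"pics/{n}0.png",im[:,:,::-1])
    cv2.imwrite(f"pics/{n}0x.png",cv2.resize(im[:,:,::-1],(800,600),interpolation=cv2.INTER_CUBIC))
E
```

```text
pics
{'time_s': 0.0, 'q': array([-1.24418972,  0.53717913, -0.00443822,  1.53881632,  0.00260931,
        1.0672647 , -0.07119049]), 'dq': array([ 0.00157816, -0.00036014,  0.00019038,  0.00043142,  0.00033039,
       -0.00063254,  0.000582  ]), 'joint_torque': array([-6.95832368e-04, -5.70966482e+01,  9.90394503e-01, -2.51615006e+01,
       -5.63410227e-02,  1.77133520e-02,  1.66167056e-04]), 'tcp_pos': array([248.60333097, 599.9528794 , 237.8528147 ]), 'tool_rot': array([ 1.95101067e-01,  9.80782791e-01, -8.25132863e-04, -9.76454036e-05]), 'force': array([ 0.42520677,  0.21465257, -0.32253588]), 'moment': array([-0.02297814,  0.06872761, -0.0291995 ]), 'gripper_force': 0.0, 'grip_width': 1.0003268237574923}
top {'camera_matrix': array([[420.78365982,   0.        , 265.27176809],
       [  0.        , 420.78365982, 186.54047193],
       [  0.        ,   0.        ,   1.        ]]), 'xyz': array([352.54098582,   7.9650889 , 965.17447822]), 'attitude': array([-0.6988021 ,  0.711439  , -0.04277827,  0.06082923])}
side {'camera_matrix': array([[375.49203234,   0.        , 258.59055657],
       [  0.        , 375.49203234, 191.75723218],
       [  0.        ,   0.        ,   1.        ]]), 'xyz': array([383.91214177, 759.21919179, 664.65731612]), 'attitude': array([-0.07652323,  0.89752473, -0.43364339,  0.02338718])}
```

View pics/top0x.png

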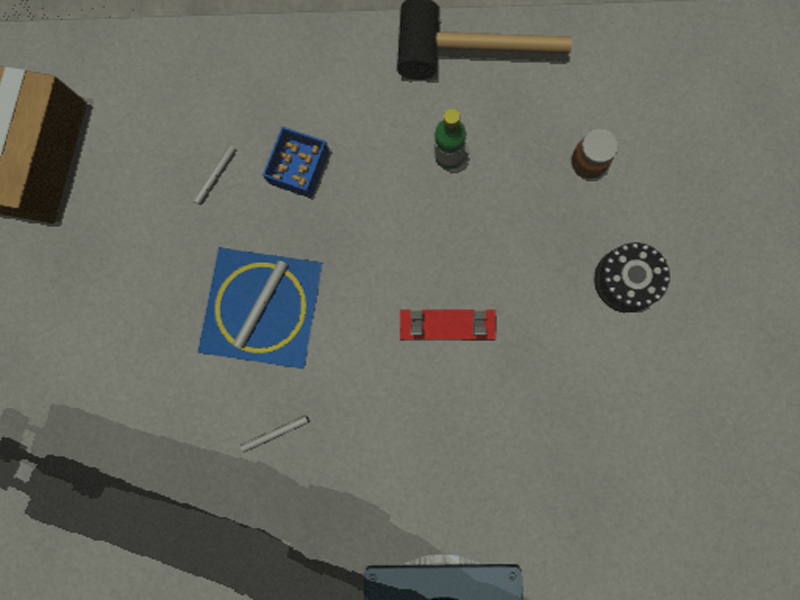

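View pics/side0x.png

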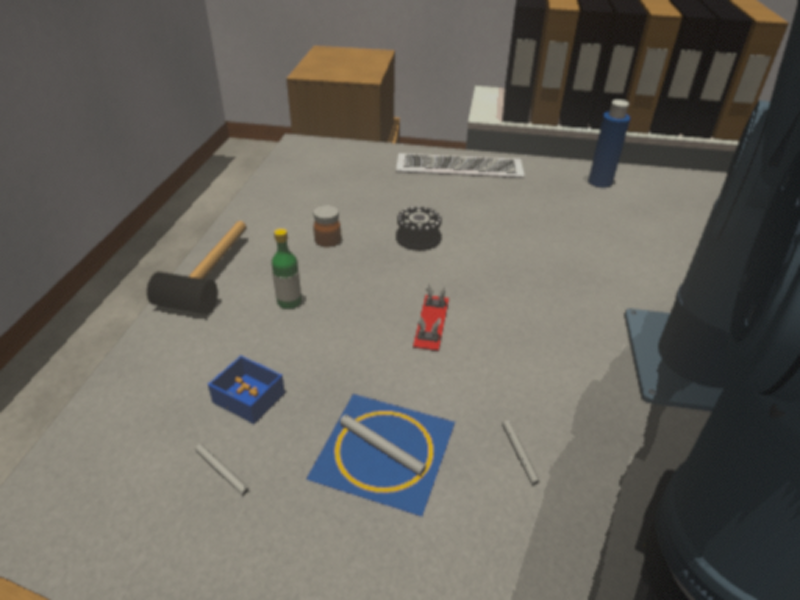

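Top view (800x600): three bar candidates. They are (262,305) across the ring, (215,175) near the blue bin and (275,434) near the robot. The one on the ring is the thickest and longest, so it fits. Also seen: holder (448,325), bottle foot (451,160), jar (595,155), hub (636,276), bin (296,161). The side view agrees. Next I measure all of them from both views and confirm the spindle in a crop.

```bash
cat > h.py <<'E'
import cv2,numpy as np
from scipy.spatial.transform import Rotation as R
def ray(ci,uv):
    K=np.asarray(ci["camera_matrix"]);d=np.linalg.solve(K,np.array([uv[0],uv[1],1.]))
    return np.asarray(ci["xyz"]),R.from_quat(ci["attitude"]).apply(d)
def plane(ci,uv,z):
    o,d=ray(ci,uv);return o+d*(z-o[2])/d[2]
def tri(a,ua,b,ub):
    o,d=ray(a,ua);p,e=ray(b,ub);d=d/np.linalg.norm(d);e=e/np.linalg.norm(e)
    t=np.linalg.lstsq(np.c_[d,-e],p-o,rcond=None)[0];x=o+d*t[0];y=p+e*t[1]
    return (x+y)/2,np.linalg.norm(x-y)
def comps(m,amin=20):
    n,l,s,c=cv2.connectedComponentsWithStats(m.astype(np.uint8))
    return sorted([(s[i,4],c[i],(l==i).astype(np.uint8)) for i in range(1,n) if s[i,4]>=amin],key=lambda t:-t[0])
def hsv(im):return [x.astype(int) for x in cv2.split(cv2.cvtColor(im,cv2.COLOR_RGB2HSV))]
def rect(m):return cv2.minAreaRect(cv2.findContours(m,cv2.RETR_EXTERNAL,cv2.CHAIN_APPROX_NONE)[0][0].reshape(-1,2))
def axis(m):  # centre + the two end midpoints, by PCA
    p=np.argwhere(m)[:,::-1].astype(float);c=p.mean(0);v=np.linalg.svd(p-c,full_matrices=False)[2][0]
    t=(p-c)@v;mid=c+v*(t.max()+t.min())/2;h=(t.max()-t.min()+1)/2
    return mid,mid-v*h,mid+v*h
E
python3 - <<'E'
from bench import arm
from h import *
np.set_printoptions(precision=1,suppress=True)
C={n:arm.camera_info(n) for n in("top","side")};P={}
for n in C:
    im=cv2.imread(f"pics/{n}0.png")[:,:,::-1].copy();H,S,V=hsv(im);P[n]={}
    blue=(H>95)&(H<125)&(S>110)&(V>60)
    b=comps(blue,150)
    print(n,"blue",[(a,c) for a,c,_ in b[:4]])
    # mat = component containing yellow ring
    yel=(H>18)&(H<35)&(S>110)&(V>100)
    y=comps(yel,15);print("yel",[(a,c) for a,c,_ in y[:4]])
    pts=np.argwhere(cv2.dilate(yel.astype(np.uint8),None)>0)
    matc=max(b,key=lambda t:t[0]);hull=cv2.convexHull(np.argwhere(matc[2])[:,::-1].astype(np.int32))
    M=np.zeros(H.shape,np.uint8);cv2.fillConvexPoly(M,hull,1)
    bar=comps((S<60)&(V>100)&(M>0),30)[0];P[n]["bar"]=axis(bar[2])
    yy=np.argwhere(yel&(M>0))[:,::-1].astype(np.float32)
    w=np.array([plane(C[n],p,0)[:2] for p in yy])
    A=np.c_[2*w,np.ones(len(w))];s=np.linalg.lstsq(A,(w**2).sum(1),rcond=None)[0]
    print("ring",s[:2],"r",np.sqrt(s[2]+s[0]**2+s[1]**2))
    red=comps((H<8)&(S>170)&(V>120),100);print("red",[(a,c) for a,c,_ in red[:3]])
    r=rect(cv2.morphologyEx(red[0][2],cv2.MORPH_CLOSE,np.ones((9,9))));P[n]["red"]=r[0]
    print("redcorners z6",[plane(C[n],p,6)[:2] for p in cv2.boxPoints(r)],plane(C[n],r[0],6))
    g=comps((H>45)&(H<90)&(S>100),15);print("green",[(a,c) for a,c,_ in g[:3]])
    am=comps((H>3)&(H<18)&(S>110),40);print("amber",[(a,c) for a,c,_ in am[:8]])
    for c in P[n]["bar"]: print(" bar z8",c,plane(C[n],c,8))
    for br in comps((S<45)&(V>135),40)[:12]:
        m,e0,e1=axis(br[2]);L=np.linalg.norm(plane(C[n],e0,8)-plane(C[n],e1,8));
        if L<250:print("  bright",br[0],m,"L",L,"w~",L*br[0]/np.linalg.norm(e1-e0)**2)
p,q=P["top"]["bar"],P["side"]["bar"]
for i in range(3):
  print("tri bar",[tri(C["top"],p[i],C["side"],q[j]) for j in range(3)])
print("tri red",tri(C["top"],P["top"]["red"],C["side"],P["side"]["red"]))
im=cv2.imread("pics/top0.png");a=cv2.resize(im[85:300,115:215],None,fx=2.7,fy=2.7,interpolation=2)
sd=cv2.imread("pics/side0.png");b=cv2.resize(sd[120:330,250:310],None,fx=2,fy=2)
h=cv2.resize(im[150:225,250:435],None,fx=2.7,fy=2.7,interpolation=2);h2=cv2.resize(sd[120:235,240:300],None,fx=2.5,fy=2.5)
o=np.zeros((585,800,3),np.uint8);o[:a.shape[0],:a.shape[1]]=a;o[:h.shape[0],290:290+h.shape[1]]=h;o[260:260+h2.shape[0],300:300+h2.shape[1]]=h2
cv2.imwrite("pics/crop.png",o)
E
```

```text
top blue [(np.int32(1872), array([166.4, 197.5])), (np.int32(877), array([177.1, 202.1])), (np.int32(788), array([154.5, 190.2])), (np.int32(532), array([189.6, 103. ]))]
yel [(np.int32(952), array([14.4, 87.3])), (np.int32(205), array([181.7, 206.1])), (np.int32(201), array([149.6, 187.9])), (np.int32(77), array([288.6,  74. ]))]
ring [477.3 262.3] r 64.50851473342169
red [(np.int32(563), array([286.7, 207.5])), (np.int32(108), array([259.2, 208.2]))]
redcorners z6 [array([467.6,  18.7]), array([466.2, -56.9]), array([425. , -55.7]), array([426.3,  19.4])] [446.2 -18.7   6. ]
green [(np.int32(178), array([286.9,  87.2]))]
amber [(np.int32(120), array([375.2, 103. ])), (np.int32(89), array([ 29.8, 105.3])), (np.int32(56), array([ 26.9, 130.6]))]
 bar z8 [165.7 193.8] [481.7 261.5   8. ]
 bar z8 [180.6 166.7] [544.9 227.8   8. ]
 bar z8 [150.8 221. ] [419.6 294.7   8. ]
  bright 444 [ 3.7 70.5] L 143.72164750697965 w~ 19.93754943192561
  bright 316 [383.7  92.6] L 50.79425076555307 w~ 33.91830264269842
  bright 170 [165.5 193.8] L 141.8086337454859 w~ 6.292688203166194
  bright 108 [4
[... 1261 characters left out ...]
014903125337 w~ 11.029993256753889
tri bar [(array([480. , 260.7,  10.7]), np.float64(2.7548367364984037)), (array([506.4, 255.4,  47.2]), np.float64(59.70070145847525)), (array([451.3, 269.7, -15.8]), np.float64(66.91294852483252))]
tri bar [(array([515.9, 233.8, -16.3]), np.float64(66.40473059578373)), (array([544.6, 226.7,  12.9]), np.float64(1.442377752860338)), (array([485.1, 245.1, -32.6]), np.float64(134.895902758336))]
tri bar [(array([445.3, 286.5,  44.4]), np.float64(56.42875225939461)), (array([470.2, 282.3,  85.4]), np.float64(113.27152733831898)), (array([418.1, 293.9,  10.6]), np.float64(2.7800231880567097))]
tri red (array([443.7, -18.6,   8.4]), np.float64(4.615803135012655))
```

View pics/crop.png

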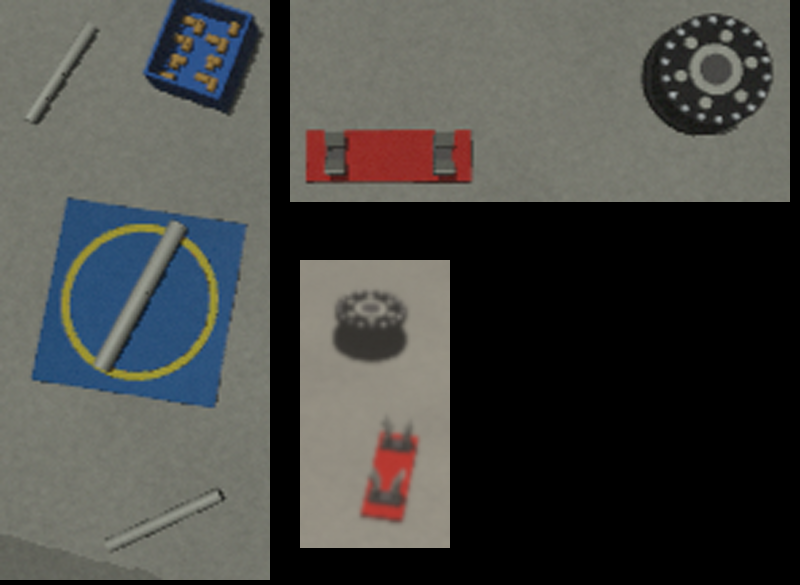

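The crop confirms it. The bar on the ring measures 141 mm and is clearly thick. The look-alikes at (215,175) and (275,434) are thinner and about 100 mm long. The spindle is near (480,260), with its axis at about -28°. I move above it and refine with the wrist camera.

Emit:
{"op": "apply_moves", "data": {
  "plan": [
    [-43,-28,6,0,0,0],
    [-43,-28,6,0,0,0],
    [-43,-28,6,0,0,0],
    [-43,-28,6,0,0,0],
    [-43,-28,6,0,0,0],
    [-43,-28,6,0,0,0],
    [-43,-28,6,0,0,0],
    [-43,-28,6,0,0,0],
    [0,0,0,0,0,0.098],
    [0,0,0,0,0,0]
  ]
}}

```text
time_s: 1.35
tcp_pos: [480.8, 261.5, 190.4]
tool_rot: [0.243, 0.97, -0.0, -0.0]
force: [-0.3, 0.7, -0.5]
grip_width: 1.0
gripper_force: 0.0
```

```bash
cat >> h.py <<'E'
def delta(s,xyz,yang):  # tool-frame shift and turn (pointing down) to reach xyz with tool y at yang deg
    r=R.from_quat(s["tool_rot"]);d=r.inv().apply(np.array(xyz)-s["tcp_pos"])
    a=np.radians(yang);y=np.array([np.cos(a),np.sin(a),0]);z=np.array([0,0,-1.])
    t=R.from_matrix(np.c_[np.cross(y,z),y,z]);return d.round(1),(r.inv()*t).as_rotvec().round(4)
E
python3 - <<'E'
from bench import arm
from h import *
import pickle
np.set_printoptions(precision=2,suppress=True)
s=arm.sense();ci=arm.camera_info("wrist");im=arm.get_image("wrist")
pickle.dump((s,ci,im),open("w1.pkl","wb"))
print(s["time_s"],s["tcp_pos"],s["tool_rot"],ci["xyz"],ci["attitude"])
cv2.imwrite("pics/w1.png",im[:,:,::-1])
E
```

```text
1.35 [480.79 261.47 190.4 ] [ 0.24  0.97 -0.   -0.  ] [416.86 294.82 337.18] [0.85 0.51 0.07 0.12]
```

View pics/w1.png

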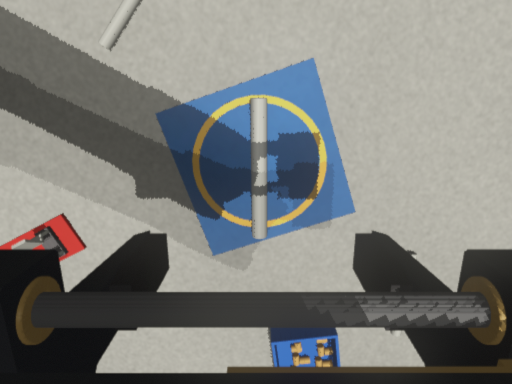

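The wrist view shows the spindle upright in the picture, columns 251-268 and rows 97-239, inside the ring centred near (260,162). I triangulate its position from this view and the top view.

Run:
```python
from bench import arm
from h import *
import pickle
np.set_printoptions(precision=2,suppress=True)
s,ci,im=pickle.load(open("w1.pkl","rb"));H,S,V=hsv(im)
bar=comps((S<60)&(V>45)&(np.indices(H.shape)[1]>235)&(np.indices(H.shape)[1]<285)&(np.indices(H.shape)[0]>90)&(np.indices(H.shape)[0]<245),30)[0]
m=cv2.morphologyEx(bar[2],cv2.MORPH_OPEN,np.ones((5,5)));r=rect(m);print(r,axis(m))
b=cv2.boxPoints(r);b=b[np.argsort(b[:,1])];e0=b[:2].mean(0);e1=b[2:].mean(0)
p0,p1=plane(ci,e0,8),plane(ci,e1,8);print(p0,p1,(p0+p1)/2,np.degrees(np.arctan2(*(p1-p0)[1::-1])),np.linalg.norm(p1-p0))
t=arm.camera_info("top");q=((150.8,221.0),(180.6,166.7))
for e,u in zip((e0,e1),q):print("tri",tri(t,u,ci,e))
yel=(H>15)&(H<35)&(S>110)&(V>60);yy=np.argwhere(yel)[:,::-1];yy=yy[(yy[:,1]<235)]
w=np.array([plane(ci,p,0)[:2] for p in yy]);k=np.linalg.norm(w-[477,262],axis=1)<85;w=w[k]
A=np.c_[2*w,np.ones(len(w))];x=np.linalg.lstsq(A,(w**2).sum(1),rcond=None)[0];print("ring",x[:2],np.sqrt(x[2]+x[0]**2+x[1]**2))
c=(p0+p1)/2;a=np.degrees(np.arctan2(*(p1-p0)[1::-1]))
print(delta(s,[c[0],c[1],2],a+90),delta(s,[c[0],c[1],2],a-90))
# others on bench from top view
for n,uv,z in(("hub top",(408,176),50),("bottle foot",(289,103),0),("bottlecap",(288.6,74),150),("jar lid",(383.7,92.6),70),("bin",(189.6,103),20)):print(n,plane(t,uv,z))
```

```text
((258.0, 168.0), (140.0, 16.0), 90.0) (array([258.64, 167.99]), array([258.21,  97.46]), array([259.06, 238.52]))
[416.53 291.77   8.  ] [541.99 224.41   8.  ] [479.26 258.09   8.  ] -28.230146153836095 142.39110157876726
tri (array([417.71, 291.6 ,  19.3 ]), np.float64(2.386713367433151))
tri (array([542.1 , 225.98,  12.62]), np.float64(3.759850453373828))
ring [474.15 261.88] 64.74020281459477
(array([ -0.3,  -3.6, 188.4]), array([-0., -0.,  0.])) (array([ -0.3,  -3.6, 188.4]), array([ 0.  , -0.  , -3.14]))
hub top [ 505.05 -282.3    50.  ]
bottle foot [695.67 -28.3    0.  ]
bottlecap [703.83 -23.34 150.  ]
jar lid [ 689.35 -234.94   70.  ]
bin [694.51 205.86  20.  ]
```

Emit:
{"op": "apply_moves", "data": {
  "plan": [
    [0,-2.5,40,0,0,0],
    [0,0,45,0,0,0],
    [0,0,45,0,0,0],
    [0,0,30,0,0,0],
    [0,0,15,0,0,0],
    [0,0,8,0,0,0],
    [0,0,4.5,0,0,0],
    [0,0,0,0,0,0]
  ]
}}

```text
time_s: 2.4
tcp_pos: [480.1, 260.0, 3.8]
tool_rot: [0.243, 0.97, 0.0, 0.0]
force: [0.0, -0.1, -0.3]
grip_width: 0.999
gripper_force: 0.0
```

Emit:
{"op": "apply_moves", "data": {
  "plan": [
    [0,0,0,0,0,0],
    [0,0,0,0,0,0],
    [0,0,0,0,0,0],
    [0,0,0,0,0,0],
    [0,0,0,0,0,0],
    [0,0,0,0,0,0]
  ],
  "jaw": 0
}}

```text
time_s: 3.15
tcp_pos: [479.7, 259.7, 3.2]
tool_rot: [0.243, 0.97, -0.0, 0.0]
force: [-0.3, 0.1, 0.3]
grip_width: 0.341
gripper_force: 0.0
```

Emit:
{"op": "apply_moves", "data": {
  "plan": [
    [0,0,0,0,0,0],
    [0,0,0,0,0,0],
    [0,0,0,0,0,0],
    [0,0,0,0,0,0]
  ]
}}

```text
time_s: 3.65
tcp_pos: [479.7, 259.7, 3.2]
tool_rot: [0.243, 0.97, 0.0, 0.0]
force: [0.4, 0.5, -1.4]
grip_width: 0.169
gripper_force: 30.0
```

Emit:
{"op": "apply_moves", "data": {
  "plan": [
    [0,0,-20,0,0,0],
    [0,0,-50,0,0,0],
    [0,0,-60,0,0,0],
    [0,0,-30,0,0,0],
    [-14.6,-37.3,0,0,0,0],
    [-14.6,-37.3,0,0,0,0],
    [-14.6,-37.3,0,0,0,0],
    [-14.6,-37.3,0,0,0,0],
    [-14.6,-37.3,0,0,0,0],
    [-14.6,-37.3,0,0,0,0],
    [-14.6,-37.3,0,0,0,0],
    [0,0,0,0,0,0.18],
    [0,0,0,0,0,0.18],
    [0,0,0,0,0,0.18],
    [0,0,0,0,0,0.18],
    [0,0,0,0,0,0.18],
    [0,0,0,0,0,0.18],
    [0,0,0,0,0,0],
    [0,0,0,0,0,0]
  ]
}}

```text
time_s: 6.02
tcp_pos: [446.7, -18.6, 163.7]
tool_rot: [0.706, 0.708, 0.0, 0.0]
force: [0.4, -0.8, -2.0]
grip_width: 0.172
gripper_force: 30.0
```

Run:
```python
from bench import arm
from h import *
import pickle
np.set_printoptions(precision=2,suppress=True)
s=arm.sense();ci=arm.camera_info("wrist");im=arm.get_image("wrist")
pickle.dump((s,ci,im),open("w2.pkl","wb"))
print(s["time_s"],s["tcp_pos"],s["tool_rot"],s["grip_width"],s["gripper_force"],ci["xyz"])
cv2.imwrite("pics/w2.png",im[:,:,::-1])
```

```text
6.025 [446.75 -18.64 163.7 ] [0.71 0.71 0.   0.  ] 0.17192066260351857 29.99756544828415 [444.44  51.78 310.48]
```

View pics/w2.png

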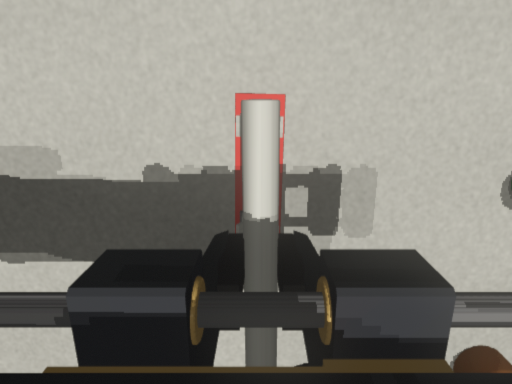

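The bar is held square above the red holder (columns 235-286, end edge at row 94), and the bar's end is at row 100. I compute the residual offset from the holder edges and the bar edges.

Run:
```python
from bench import arm
from h import *
import pickle
np.set_printoptions(precision=2,suppress=True)
s,ci,im=pickle.load(open("w2.pkl","rb"));H,S,V=hsv(im)
red=((H<10)|(H>172))&(S>140)&(V>40)
L=[];Rr=[]
for r in list(range(98,112))+list(range(142,165)):
    c=np.where(red[r,220:300])[0]+220
    if len(c):L.append(plane(ci,(c.min()-.5,r),6)[:2]);Rr.append(plane(ci,(c.max()+.5,r),6)[:2])
L,Rr=np.array(L),np.array(Rr);ok=np.abs(np.linalg.norm(L-Rr,axis=1)-44)<4;print(ok.sum(),np.linalg.norm(L-Rr,axis=1))
fl=lambda A:np.polyfit(A[ok,1],A[ok,0],1)
print("edges L,R (x=a*y+b)",fl(L),fl(Rr))
M=(L+Rr)/2;a=np.polyfit(M[ok,1],M[ok,0],1)
er=np.median([np.where(red[:,c])[0].min() for c in range(240,282)])-.5
e=plane(ci,(261,er),6);print("far end",er,e, "centre y",e[1]+70, "x there",np.polyval(a,e[1]+70),"ang x-axis slope",np.degrees(np.arctan(a[0])))
zb=s["tcp_pos"][2]+4.8
bar=(S<40)&(V>110);l=[];q=[]
for r in range(108,200):
    c=np.where(bar[r,238:284])[0]+238;
    if len(c)>20:l.append(plane(ci,(c.min()-.5,r),zb)[:2]);q.append(plane(ci,(c.max()+.5,r),zb)[:2])
B=(np.array(l)+np.array(q))/2;b=np.polyfit(B[:,1],B[:,0],1);print("bar w",np.linalg.norm(np.array(l)-q,axis=1).mean(),"line",b,"deg",np.degrees(np.arctan(b[0])))
be=np.median([np.where(bar[80:,c])[0].min()+80 for c in range(250,272)])-.5;p=plane(ci,(261,be),zb);print("bar end",be,p,"centre y",p[1]+70,"x",np.polyval(b,p[1]+70))
# top view check of the holder using raw red extents
t=arm.camera_info("top");it=cv2.imread("pics/top0.png")[:,:,::-1].copy();H,S,V=hsv(it)
m=((H<10)|(H>172))&(S>140)&(V>60);m[:190]=0;m[225:]=0;m[:,:250]=0;m[:,325:]=0
r=cv2.minAreaRect(np.argwhere(m)[:,::-1].astype(np.float32));print("top",r,plane(t,r[0],6),[plane(t,k,6)[:2] for k in cv2.boxPoints(r)])
```

```text
36 [42.64 42.67 42.71 42.74 42.78 41.94 42.84 42.88 42.03 42.07 42.1  42.13
 42.17 42.2  42.36 42.39 42.43 42.46 42.5  42.53 42.57 42.6  42.63 42.67
 42.7  42.74 42.77 42.81 42.84 42.88 42.   42.04 42.07 42.11 42.14 42.17
  4.59]
edges L,R (x=a*y+b) [  0.02 421.7 ] [  0.02 464.15]
far end 93.5 [444.71  54.21   6.  ] centre y 124.20894566033994 x there 444.9895884158544 ang x-axis slope 0.9525462924345952
bar w 16.473039551175916 line [ -0.02 444.88] deg -0.9014959971735447
bar end 79.5 [444.54  58.29 168.5 ] centre y 128.28824429660398 x 442.8622311063507
top ((286.0, 207.0), (18.0, 60.0), 90.0) [446.27 -15.24   6.  ] [array([468.29,  53.11]), array([465.66, -84.29]), array([424.47, -82.91]), array([426.93,  53.64])]
```

Emit:
{"op": "apply_moves", "data": {
  "plan": [
    [3,-2.5,0,0,0,0.028],
    [0,0,30,0,0,0],
    [0,0,40,0,0,0],
    [0,0,35,0,0,0],
    [0,0,15,0,0,0],
    [0,0,0,0,0,0],
    [0,0,0,0,0,0]
  ]
}}

```text
time_s: 6.95
tcp_pos: [445.1, -15.8, 44.2]
tool_rot: [0.717, 0.697, 0.001, 0.001]
force: [-0.3, -0.1, -1.1]
grip_width: 0.173
gripper_force: 30.0
```

Emit:
{"op": "apply_moves", "data": {
  "plan": [
    [0,0,4,0,0,0],
    [0,0,4,0,0,0],
    [0,0,2,0,0,0],
    [0,0,0,0,0,0]
  ]
}}

```text
time_s: 7.45
tcp_pos: [444.2, -15.8, 33.1]
tool_rot: [0.717, 0.697, -0.0, -0.0]
force: [-0.8, 0.3, -0.6]
grip_width: 0.167
gripper_force: 30.0
```

Emit:
{"op": "apply_moves", "data": {
  "plan": [
    [0,0,2,0,0,0],
    [0,0,2,0,0,0],
    [0,0,2,0,0,0],
    [0,0,0,0,0,0]
  ]
}}

```text
time_s: 7.95
tcp_pos: [444.6, -15.8, 27.2]
tool_rot: [0.717, 0.697, 0.0, 0.0]
force: [0.5, 0.3, 0.7]
grip_width: 0.17
gripper_force: 30.0
```

Emit:
{"op": "apply_moves", "data": {
  "plan": [
    [0,0,2,0,0,0],
    [0,0,2,0,0,0],
    [0,0,0,0,0,0]
  ]
}}

```text
time_s: 8.32
tcp_pos: [444.3, -15.8, 23.0]
tool_rot: [0.717, 0.697, -0.0, 0.0]
force: [0.6, 0.4, -0.7]
grip_width: 0.169
gripper_force: 30.0
```

Emit:
{"op": "apply_moves", "data": {
  "plan": [
    [0,0,2,0,0,0],
    [0,0,2,0,0,0],
    [0,0,0,0,0,0]
  ]
}}

```text
time_s: 8.7
tcp_pos: [444.1, -15.8, 18.9]
tool_rot: [0.717, 0.697, -0.0, -0.0]
force: [2.2, -0.7, -5.4]
grip_width: 0.167
gripper_force: 30.0
```

Emit:
{"op": "apply_moves", "data": {
  "plan": [
    [0,0,2,0,0,0],
    [0,0,1.5,0,0,0],
    [0,0,0,0,0,0]
  ]
}}

```text
time_s: 9.07
tcp_pos: [444.3, -15.8, 15.6]
tool_rot: [0.717, 0.697, 0.0, 0.0]
force: [1.2, -0.2, -5.7]
grip_width: 0.172
gripper_force: 30.0
```

Emit:
{"op": "apply_moves", "data": {
  "plan": [
    [0,0,1.5,0,0,0],
    [0,0,0,0,0,0]
  ]
}}

```text
time_s: 9.32
tcp_pos: [444.4, -15.8, 15.0]
tool_rot: [0.717, 0.697, 0.0, -0.0]
force: [-1.0, 0.1, 12.7]
grip_width: 0.169
gripper_force: 30.0
```

Run:
```python
from bench import arm
from h import *
s=arm.sense();print(s["force"],s["moment"],s["tcp_pos"])
a=arm.get_image("side");b=arm.get_image("wrist")
cv2.imwrite("pics/seat.png",np.hstack([cv2.resize(a[170:240,235:325,::-1],(396,308),interpolation=2),cv2.resize(b[:,:,::-1],(400,308))]))
```

```text
[-0.98879481  0.08468881 12.70761564] [-0.04326906  0.45690803  0.01557586] [444.38191527 -15.77543049  14.98000084]
```

View pics/seat.png

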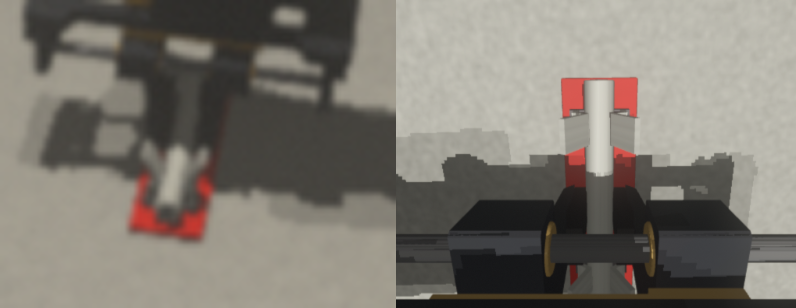

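The picture shows the bar down between the jaws of the far clip at about (598,125). The force changed from a pull to +12.7 N up at TCP z 15, so the bar has bottomed. A touch more pressure, then release and check.

Emit:
{"op": "apply_moves", "data": {
  "plan": [
    [0,0,1,0,0,0],
    [0,0,0,0,0,0]
  ]
}}

```text
time_s: 9.68
tcp_pos: [444.4, -15.7, 14.8]
tool_rot: [0.717, 0.697, 0.001, -0.0]
force: [-4.9, 0.5, 29.1]
grip_width: 0.171
gripper_force: 30.0
```

Emit:
{"op": "apply_moves", "data": {
  "plan": [
    [0,0,0,0,0,0],
    [0,0,0,0,0,0],
    [0,0,0,0,0,0],
    [0,0,0,0,0,0],
    [0,0,-10,0,0,0],
    [0,0,-30,0,0,0],
    [0,0,-50,0,0,0],
    [0,0,-50,0,0,0],
    [0,0,0,0,0,0],
    [0,0,0,0,0,0]
  ],
  "jaw": 60
}}

```text
time_s: 10.92
tcp_pos: [444.0, -15.5, 153.3]
tool_rot: [0.717, 0.697, 0.0, -0.0]
force: [0.0, -0.1, -0.7]
grip_width: 0.679
gripper_force: 0.0
```

Run:
```python
from bench import arm
from h import *
import pickle
np.set_printoptions(precision=2,suppress=True)
s=arm.sense();ci=arm.camera_info("wrist");b=arm.get_image("wrist");a=arm.get_image("top")
pickle.dump((s,ci,b,a),open("w3.pkl","wb"));print(s["tcp_pos"],s["tool_rot"],s["force"])
A=cv2.resize(a[150:240,240:430,::-1],(400,190),interpolation=2);o=np.zeros((300,800,3),np.uint8);o[:190,:400]=A;o[:,400:]=cv2.resize(b[:,:,::-1],(400,300));cv2.imwrite("pics/rel.png",o)
```

```text
[443.97 -15.5  153.32] [ 0.72  0.7   0.   -0.  ] [ 0.03 -0.09 -0.71]
```

View pics/rel.png

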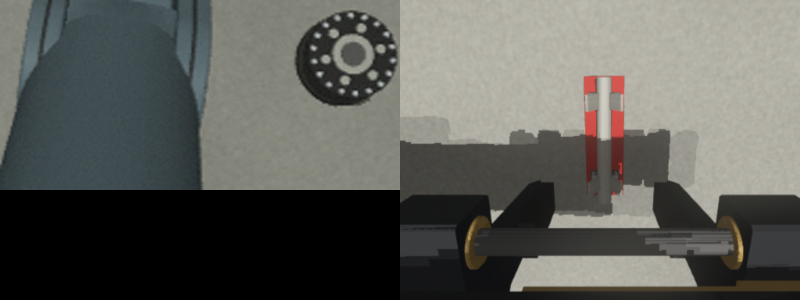

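The spindle sits in both clips, level with the plate (bar near (603,140) in the right panel). The hub is undisturbed at about (347,57) in the left panel. Now I go behind the hub on its -y side and look with the wrist camera.

Emit:
{"op": "apply_moves", "data": {
  "plan": [
    [-48.6,7.5,0,0,0,0],
    [-48.6,7.5,0,0,0,0],
    [-48.6,7.5,0,0,0,0],
    [-48.6,7.5,0,0,0,0],
    [-48.6,7.5,0,0,0,0],
    [-48.6,7.5,0,0,0,0],
    [-48.6,7.5,0,0,0,0],
    [0,0,0,0,0,0.18],
    [0,0,0,0,0,0],
    [0,0,0,0,0,0]
  ],
  "jaw": 70
}}

```text
time_s: 12.28
tcp_pos: [487.0, -356.2, 152.3]
tool_rot: [0.775, 0.632, -0.0, -0.001]
force: [0.4, -0.3, -0.7]
grip_width: 0.795
gripper_force: 0.0
```

Run:
```python
from bench import arm
from h import *
import pickle
np.set_printoptions(precision=2,suppress=True)
s=arm.sense();ci=arm.camera_info("wrist");b=arm.get_image("wrist");a=arm.get_image("top");d=arm.get_image("side")
pickle.dump((s,ci,b,a,d),open("w4.pkl","wb"));print(s["time_s"],s["tcp_pos"],s["tool_rot"],s["grip_width"])
o=np.zeros((600,800,3),np.uint8);o[:300,:400]=cv2.resize(a[:,:,::-1],(400,300));o[:300,400:]=cv2.resize(b[:,:,::-1],(400,300))
o[300:,:400]=cv2.resize(a[185:230,250:325,::-1],(400,300),interpolation=2);o[300:,400:]=cv2.resize(d[170:240,245:315,::-1],(400,300),interpolation=2);cv2.imwrite("pics/hub.png",o)
```

```text
12.275 [ 487.05 -356.2   152.31] [ 0.78  0.63 -0.   -0.  ] 0.7953572216598724
```

View pics/hub.png

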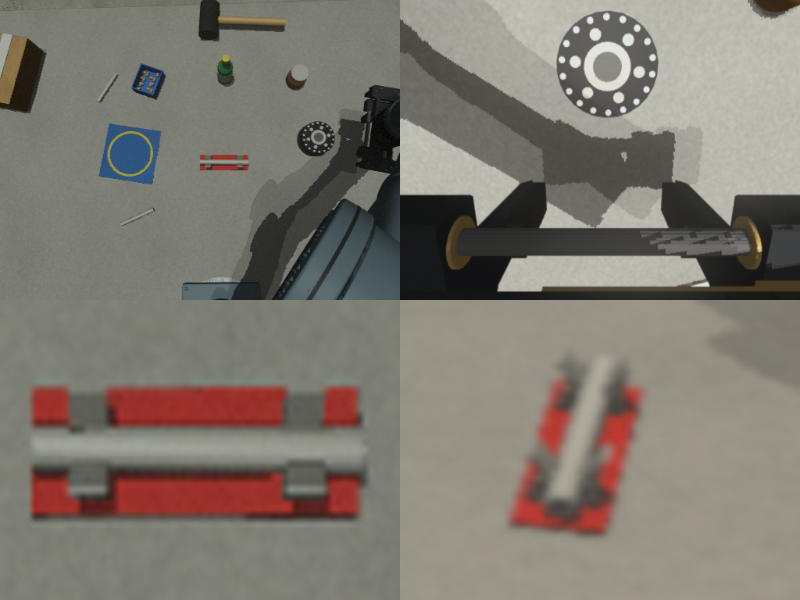

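Top and side views show the spindle level and centred in both clips. The wrist view shows the hub with its bearing at (607,67) in the right-hand panel. I locate the hub, bearing height included, the bare ring and the clutter.

```bash
cat >> h.py <<'E'
def ringfit(ci,a,guess=(477,262)):
    H,S,V=hsv(a);yy=np.argwhere((H>18)&(H<35)&(S>90)&(V>90))[:,::-1]
    w=np.array([plane(ci,p,0)[:2] for p in yy]);w=w[np.linalg.norm(w-guess,axis=1)<85]
    x=np.linalg.lstsq(np.c_[2*w,np.ones(len(w))],(w**2).sum(1),rcond=None)[0];return x[:2],np.sqrt(x[2]+x[0]**2+x[1]**2)
def bearing(a,near,rad=30):  # centre of the steel bearing disc: outer contour of the blob nearest to near
    H,S,V=hsv(a);m=((V>120)&(S<70)).astype(np.uint8);k=np.zeros_like(m);cv2.circle(k,tuple(map(int,near)),rad,1,-1)
    cs=[c for c in cv2.findContours(m*k,cv2.RETR_EXTERNAL,cv2.CHAIN_APPROX_NONE)[0] if 20<cv2.contourArea(c)]
    c=max(cs,key=cv2.contourArea);return cv2.fitEllipse(c)
E
python3 - <<'E'
from bench import arm
from h import *
import pickle
np.set_printoptions(precision=2,suppress=True)
s,ci,b,a,d=pickle.load(open("w4.pkl","rb"));t=arm.camera_info("top");sd=arm.camera_info("side")
print("ring top/side",ringfit(t,a),ringfit(sd,d))
eb=bearing(b,(265,86),45);et=bearing(a,(407,176),9);print(eb,et)
print("hub wrist",plane(ci,eb[0],50),"top",plane(t,et[0],50),"tri",tri(ci,eb[0],t,et[0]))
for n,uv,z in(("bottle foot",(289,103),0),("jar",(383.7,92.6),70)):print(n,plane(t,uv,z))
E
```

```text
ring top/side (array([477.48, 262.44]), np.float64(64.56590080640036)) (array([475.43, 262.51]), np.float64(64.50824665157546))
((265.02349853515625, 84.47758483886719), (60.18531799316406, 63.406551361083984), 0.20320287346839905) ((407.1852722167969, 175.76126098632812), (16.37799072265625, 17.106931686401367), 131.22488403320312)
hub wrist [ 503.61 -279.89   50.  ] top [ 505.62 -280.56   50.  ] tri (array([ 504.26, -279.69,   53.76]), np.float64(1.5706061549027257))
bottle foot [695.67 -28.3    0.  ]
jar [ 689.35 -234.94   70.  ]
```

Emit:
{"op": "apply_moves", "data": {
  "plan": [
    [0,2,30,0,0,0],
    [0,0,45,0,0,0],
    [0,0,40,0,0,0],
    [0,0,20,0,0,0],
    [0,0,11,0,0,0],
    [0,0,0,0,0,0],
    [10,0,0,0,0,0],
    [8,0,0,0,0,0],
    [6,0,0,0,0,0],
    [5,0,0,0,0,0],
    [5,0,0,0,0,0],
    [5,0,0,0,0,0],
    [0,0,0,0,0,0]
  ]
}}

```text
time_s: 14.05
tcp_pos: [497.3, -319.6, 7.3]
tool_rot: [0.777, 0.63, -0.0, 0.0]
force: [0.0, -0.6, 0.3]
grip_width: 0.791
gripper_force: 0.4
```

```bash
cat > hub.py <<'E'
from bench import arm
from h import *
import sys
np.set_printoptions(precision=2,suppress=True)
s=arm.sense();ci=arm.camera_info("wrist");b=arm.get_image("wrist");t=arm.camera_info("top");a=arm.get_image("top")
n=sys.argv[1];cv2.imwrite(f"pics/{n}.png",np.hstack([b,a])[:,:,::-1])
r=R.from_quat(s["tool_rot"]).as_matrix();print(s["time_s"],"tcp",s["tcp_pos"],"toolx deg",np.degrees(np.arctan2(r[1,0],r[0,0])),"F",s["force"],"tilt",r[2,2])
# dark hub blob in top view -> hull centre; bright bearing inside
guess=s["tcp_pos"]+42*r[:,0];guess[2]=50
def proj(c,p):
    q=R.from_quat(c["attitude"]).inv().apply(np.asarray(p)-c["xyz"]);q=c["camera_matrix"]@q;return q[:2]/q[2]
for nm,c,im,rad in(("wrist",ci,b,50),("top",t,a,10)):
    g=proj(c,guess)
    try:
        e=bearing(im,g,rad);p=plane(c,e[0],50);print(nm,"px",np.array(e[0]),np.array(e[1]),"hub",p,"in tool",(r.T@(p-s["tcp_pos"]))[:2])
    except Exception as x:print(nm,"no",g,x)
E
python3 hub.py p1
```

```text
14.05 tcp [ 497.32 -319.63    7.29] toolx deg 78.08687962168426 F [ 0.02 -0.56  0.32] tilt -0.9999998904072378
wrist px [266. 187.] [99.03 99.03] hub [ 505.74 -278.32   50.  ] in tool [42.15 -0.29]
top no [406.24 175.61] max() iterable argument is empty
```

```bash
sed -i 's/b,50)/b,95)/; s/a,10)/a,12)/' hub.py; sed -i 's/(V>120)&(S<70)/(V>110)\&(S<70)/' h.py; python3 hub.py p2
```

```text
14.15 tcp [ 497.29 -319.66    7.26] toolx deg 78.07507612721338 F [ 0.81 -0.55 -0.07] tilt -0.9999999909588154
wrist px [261.71 186.33] [118.26 134.58] hub [ 504.44 -277.85   50.  ] in tool [42.38 -1.64]
top no [406.25 175.62] max() iterable argument is empty
```

View pics/p2.png

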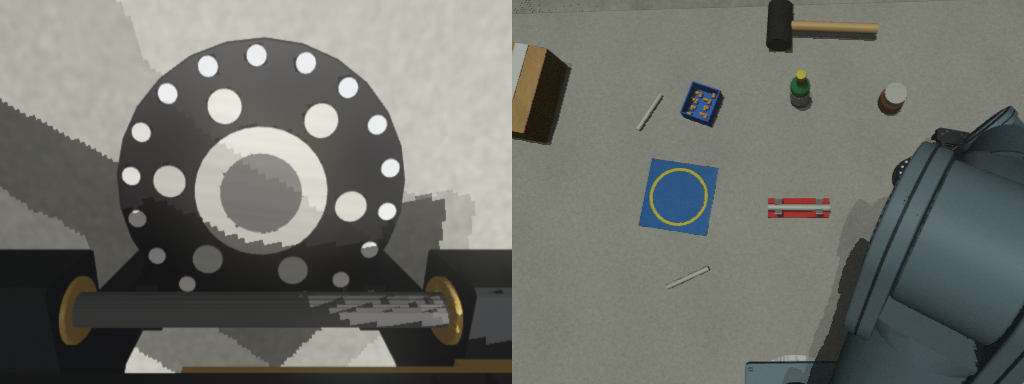

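The hub is nestled between both fingers, bearing at about (261,190) in the wrist panel, and in contact. (That picture was 1024 px wide; later ones stay within the limit.) Pushing leg 1.

Emit:
{"op": "apply_moves", "data": {
  "plan": [
    [5,0,0,0,0,0],
    [8,0,0,0,0,0],
    [10,0,0,0,0,0],
    [10,0,0,0,0,0],
    [10,0,0,0,0,0],
    [10,0,0,0,0,0],
    [10,0,0,0,0,0],
    [10,0,0,0,0,0],
    [10,0,0,0,0,0],
    [8,0,0,0,0,0],
    [5,0,0,0,0,0],
    [0,0,0,0,0,0]
  ]
}}

```text
time_s: 15.75
tcp_pos: [517.3, -224.6, 7.2]
tool_rot: [0.776, 0.63, 0.0, -0.0]
force: [0.6, -1.0, -0.2]
grip_width: 0.792
gripper_force: 0.7
```

```bash
python3 hub.py p3
```

```text
15.75 tcp [ 517.3  -224.63    7.18] toolx deg 78.12947576675641 F [ 0.62 -1.03 -0.2 ] tilt -0.9999994911612545
wrist px [260.59 187.72] [120.29 134.67] hub [ 523.92 -183.25   50.  ] in tool [41.89 -2.04]
top no [362.14 167.56] max() iterable argument is empty
```

Emit:
{"op": "apply_moves", "data": {
  "plan": [
    [5,0,0,0,0,0],
    [8,0,0,0,0,0],
    [10,0,0,0,0,0],
    [10,0,0,0,0,0],
    [10,0,0,0,0,0],
    [10,0,0,0,0,0],
    [10,0,0,0,0,0],
    [10,0,0,0,0,0],
    [10,0,0,0,0,0],
    [10,1.5,0,0,0,-0.035],
    [10,1.5,0,0,0,-0.035],
    [10,1.5,0,0,0,-0.035],
    [10,1.5,0,0,0,-0.035],
    [10,1.5,0,0,0,-0.035],
    [8,1.5,0,0,0,-0.035],
    [4,0,0,0,0,0],
    [0,0,0,0,0,0]
  ]
}}

```text
time_s: 17.98
tcp_pos: [550.4, -83.3, 7.2]
tool_rot: [0.706, 0.708, 0.0, -0.0]
force: [-0.2, -1.0, -0.4]
grip_width: 0.79
gripper_force: 0.6
```

```bash
python3 hub.py p4
```

```text
17.975 tcp [550.37 -83.27   7.23] toolx deg 90.13770506355844 F [-0.23 -1.01 -0.43] tilt -0.9999997476728004
wrist px [260.92 186.65] [117.87 135.36] hub [548.32 -40.56  50.  ] in tool [42.74 -1.95]
top no [297.1  158.11] max() iterable argument is empty
```

Emit:
{"op": "apply_moves", "data": {
  "plan": [
    [5,0,0,0,0,0],
    [8,0,0,0,0,0],
    [10,0,0,0,0,0],
    [10,0,0,0,0,0],
    [10,0,0,0,0,0],
    [10,0,0,0,0,0],
    [10,0,0,0,0,0],
    [10,0,0,0,0,0],
    [10,0,0,0,0,0],
    [10,1.5,0,0,0,-0.035],
    [10,1.5,0,0,0,-0.035],
    [10,1.5,0,0,0,-0.035],
    [10,1.5,0,0,0,-0.035],
    [10,1.5,0,0,0,-0.035],
    [10,1.5,0,0,0,-0.035],
    [10,1.5,0,0,0,-0.035],
    [10,1.5,0,0,0,-0.035],
    [8,1.5,0,0,0,-0.035],
    [4,0,0,0,0,0],
    [0,0,0,0,0,0]
  ]
}}

```text
time_s: 20.58
tcp_pos: [549.9, 92.2, 7.2]
tool_rot: [0.586, 0.81, 0.0, -0.0]
force: [0.6, -0.8, -0.2]
grip_width: 0.795
gripper_force: 0.7
```

```bash
python3 hub.py p5
```

```text
20.575 tcp [549.88  92.24   7.24] toolx deg 108.18467908708826 F [ 0.61 -0.8  -0.19] tilt -0.9999997712537535
wrist px [260.65 187.75] [120.51 134.49] hub [534.67 132.48  50.  ] in tool [43.01 -1.89]
top no [219.12 165.72] max() iterable argument is empty
```

Emit:
{"op": "apply_moves", "data": {
  "plan": [
    [10,1.5,0,0,0,-0.033],
    [10,1.5,0,0,0,-0.033],
    [10,1.5,0,0,0,-0.033],
    [10,1.5,0,0,0,-0.033],
    [10,0,0,0,0,0],
    [10,0,0,0,0,0],
    [10,0,0,0,0,0],
    [10,0,0,0,0,0],
    [10,0,0,0,0,0],
    [10,0,0,0,0,0],
    [8,0,0,0,0,0],
    [4,0,0,0,0,0],
    [0,0,0,0,0,0]
  ]
}}

```text
time_s: 22.3
tcp_pos: [509.7, 196.5, 7.2]
tool_rot: [0.532, 0.847, 0.0, -0.0]
force: [-0.3, -0.9, -0.1]
grip_width: 0.797
gripper_force: 0.7
```

```bash
python3 hub.py p6
```

```text
22.3 tcp [509.65 196.49   7.19] toolx deg 115.76569536574631 F [-0.29 -0.9  -0.14] tilt -0.999999737807967
wrist px [260.31 188.27] [121.65 134.19] hub [489.24 234.45  50.  ] in tool [43.08 -1.89]
top px [174.62 186.94] [14.34 20.41] hub [491.08 230.88  50.  ] in tool [39.07 -1.79]
```

Emit:
{"op": "apply_moves", "data": {
  "plan": [
    [8,0,0,0,0,0],
    [8,0,0,0,0,0],
    [7,0,0,0,0,0],
    [5,0,0,0,0,0],
    [2,0,0,0,0,0],
    [0,0,0,0,0,0],
    [-5,0,0,0,0,0],
    [-20,0,0,0,0,0],
    [-30,0,0,0,0,0],
    [0,0,-30,0,0,0],
    [0,0,-50,0,0,0],
    [0,0,-60,0,0,0],
    [-50,0,0,0,0,0],
    [-50,0,0,0,0,0],
    [0,0,0,0,0,0]
  ]
}}

```text
time_s: 24.28
tcp_pos: [565.6, 78.6, 147.8]
tool_rot: [0.535, 0.845, -0.0, 0.001]
force: [-0.3, -0.6, 0.1]
grip_width: 0.798
gripper_force: 0.0
```

Run:
```python
from bench import arm
from h import *
np.set_printoptions(precision=2,suppress=True)
s=arm.sense();print(s["time_s"],s["tcp_pos"],s["force"])
C={n:arm.camera_info(n) for n in("top","side","wrist")};I={n:arm.get_image(n) for n in C}
o=np.zeros((600,800,3),np.uint8);o[:300,:400]=cv2.resize(I["top"][:,:,::-1],(400,300));o[:300,400:]=cv2.resize(I["side"][:,:,::-1],(400,300))
o[300:,:400]=cv2.resize(I["wrist"][:,:,::-1],(400,300));o[300:,400:]=cv2.resize(I["top"][150:240,110:230,::-1],(400,300),interpolation=2);cv2.imwrite("pics/fin.png",o)
def proj(c,p):
    q=R.from_quat(c["attitude"]).inv().apply(np.asarray(p)-c["xyz"]);q=c["camera_matrix"]@q;return q[:2]/q[2]
for n,rad in(("top",10),("side",9),("wrist",45)):
    c=C[n]
    try:
        g=proj(c,[476,262,50]);e=bearing(I[n],g,rad);h=plane(c,e[0],50)[:2];print(n,e[0],e[1],"hub",h)
        r=ringfit(c,I[n]);print("  ring",r,"off",h-r[0])
    except Exception as x:print(n,g,x)
```

```text
24.275 [565.61  78.58 147.77] [-0.35 -0.6   0.08]
top [160.5  193.97] max() iterable argument is empty
side (244.96852111816406, 270.93316650390625) (16.669740676879883, 17.230451583862305) hub [477.04 260.36]
  ring (array([475.45, 262.75]), np.float64(64.35109874397284)) off [ 1.58 -2.39]
wrist [ 259.65 -138.47] max() iterable argument is empty
```

View pics/fin.png

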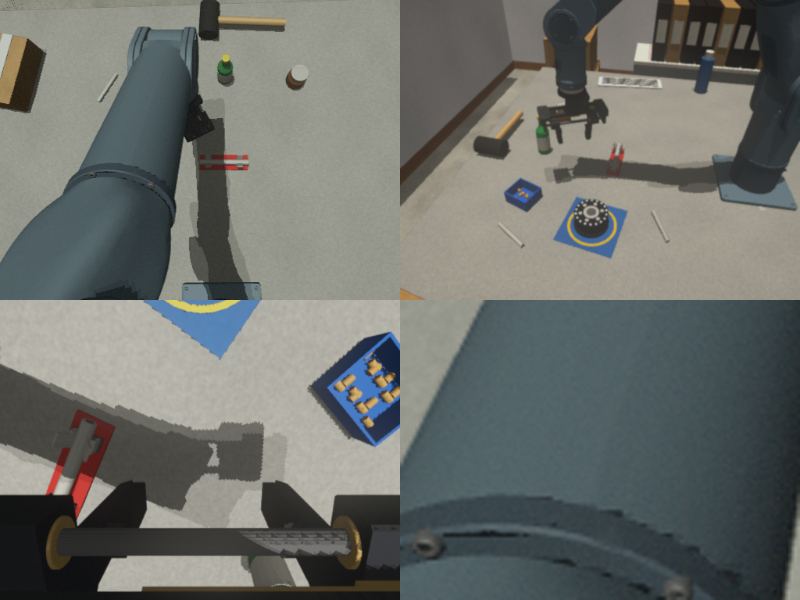

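The side view shows the hub at (591,216), wholly inside the yellow ring with an offset of about 3 mm against the 13 mm limit. The spindle is still in the clips, the clutter is standing, and the arm is clear.

```bash
python3 -c "
from bench import arm
print(arm.job_done())"
```

```text
the job is handed in; nothing more can be done
None
```

I handed the job in at about 24 s: the spindle is snapped into both clips, the hub stands about 3 mm off the ring's centre, and the bottle, jar and bin were not touched; the handing-in call returned no verdict, and I viewed one picture over the size limit (1024 px wide).

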